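# Shut the curing cabinet and hold its sprung vent lid at the index

## Robot

A 6-joint arm with a two-finger parallel gripper is mounted at the origin on a cart in front of the work surface, level with it; the furniture and walls round the work are solid. World frame = base frame: x ahead of the robot, y to its left, z up, the work surface at z = 0. Lengths are in m, angles in rad, forces in N, time in s.
With the tool pointing down it reaches from about 0.25 to 0.725 m from the base axis. Payload 9.7 kg.
Tool frame: the origin (TCP) lies on the centre line of the jaws, within the pads' length; the fingertips stand 14 mm ahead of it and the grasp point (between the pads) lies 5 mm behind it; z points along the fingers, y is the line along which they close (so a half turn about z gives the same grasp; the last joint's range is limited). The gripper opens to 85 mm and grips with 20 to 120 N. Pads are 22 mm wide; open, the fingers measure 114 mm over their backs; the gripper's body (76 mm by 85 mm) begins 54 mm behind the grasp point. The pads swing forward as they close: fully open they stand 13 mm farther back than shut.
Start: joints at [-1.277, 0.087, 0.176, 1.66, 0, 1.571], TCP at [0.159, -0.526, 0.245] pointing down, gripper open.
Joint ranges: [-3.13, 3.13], [-0.85, 1.81], [-1.15, 1.24], [-2.2, 2.28], [-1.44, 1.52], [-3.14, 3.14]. Speed limits (rad/s): [2.22, 2.22, 2.57, 3.14, 3.14, 3.14].

## Interface

Orientations are given as a unit quaternion [w, x, y, z].
In Python, from workcell import manip gives the robot as it stands.
- The arm moves only by the shell command python3 drive.py 'ROWS'. ROWS is a JSON object whose key "segments" holds a list of rows, 1 to 5 of them, each of 7 numbers: a rotation vector rx, ry, rz in shares of 360 degrees (1.0 is 360 degrees), then dx, dy, dz in normalised numbers (1 is 1 m), then the finger opening in m; each row is the pose to reach, as a shift and turn from the pose commanded when the command began, along the tool's axes at that moment; what a row does not reach only later rows make up. A row lasts 1/10 s, in which the tool goes at most 0.05 m and 0.15 rad, less where a joint would pass 70% of its speed; a pose out of reach is approached as far as the arm can. The fingers move at their own pace and stop on an object; the grip force is fixed at half the most. Time passes only in rows, so rows that do not move let the fingers close. It prints the time, the measured TCP pose, the force, the opening and the grip force at its end. No shift or turn number may pass 1 either way. Input that does not fit is refused with a message, and nothing moves.
- manip.state(): the state, without advancing time (a new reading comes with each control period).
- manip.snapshot(name): name is "scene" or "top" or "wrist"; returns a dict with "pixels" (480x640x3 uint8, red, green, blue), "fx", "fy", "cx", "cy" (pixels), "R" (3x3) and "t" (3): a world point X has camera coordinates R X + t; the wrist camera has in their place "hand_eye" (4x4, takes a point from camera to tool coordinates, whose origin is the TCP and whose axes are the flange's). Camera axes: x right, y down, z forward; pixel columns grow to the right and rows downward; lengths in m; the calibration is good to about 2 mm. A picture is of the moment at which its call begins: read the wrist's pose just before it. There is no depth.
- manip.job_done(): hands the job in; it is judged then, once.
The state is a dict: "clock": time; "q": joint angles; "dq": joint speeds; "tau": joint torques, N m; "tool_pos": TCP position; "orientation": TCP orientation; "ft_force": force on the tool from outside, world axes, zero at the start; "moment": the same for the moment, N m; "width": finger opening in m; "grip_force": force on a finger pad.
Only numpy, scipy, OpenCV 4.12 (cv2) and the standard library are available. Lean on these libraries where they do the work, as an engineer would, in place of code of your own. Each camera call takes 0.05 s, during which the arm holds its last target. There are 200 camera calls.

## Task

Push the door of the small curing cabinet fully shut so that it seats on its catch, then lift the cabinet's sprung vent lid by its bar until the lid's pointer lines up with the index clip on the quadrant, and finish while still holding the lid there, since the spring would pull it shut. Leave the index clip where it is set, and do not disturb the things standing about.

Things in the scene. Friction and masses are not known exactly. Their poses are not given: they have to be found in the camera images.
- cabinet: Grey cabinet fixed to the table, 180 mm deep (x), 190 wide (y), 150 high; place and yaw vary. Origin: centre of its underside; x points from its front to its back, y to its left, z up. Door on the front, flat grey vent lid on top, aluminium quadrant upright at the left side, 104 mm from the middle, rising to 275 mm above the table.
- door (a joint): Door opening angle, rad: 0 shut and seated; grows as the free edge swings out to the front; starts at 0.3 to 0.7. Framed amber window, 180 wide, 8 thick, 16 to 138 mm above the table. Upright hinge at the left: cabinet x -98, y 90 mm, in the plane of the outer face. A sprung roller resists the last 0.09 rad, up to about 5 N at the free edge; past 0.04 rad it pulls the door home (below 0.02).
- door_edge (a point): Middle of the door's free (right) edge at its outer face, 180 mm from the hinge, 77 mm above the table. A small black finger pull stands 11 mm out from the face 10 mm in from this edge, 40 to 80 mm above the table.
- lid (a joint): Opening angle of the lid, rad: 0 flat and shut (start), grows as its front rises, to 1.15. The hinge is level, along the cabinet's y at its back top edge (cabinet x +90, z 153 mm). A closing spring plus the lid's weight need about 3 N upward at the bar at first, 6 N at 0.4 and 15 N at 0.85 rad; let go, it falls shut.
- lid_bar (a point): Middle of the lid's round steel grip bar, 12 mm thick, 116 long, along the cabinet's y on two posts 100 mm apart. Lid shut: cabinet x -60, y 0, z 190 mm (150 in front of and 37 above the hinge axis, 30 above the lid's top face). Turns with the lid; its x axis points from the lid's front to its hinge. The bar may turn between the finger pads.
- lid_pointer (a point): Tip of the dark pointer on the lid's left side, 122 mm in front of the hinge axis (lid shut), in line with the hinge and moving just inside the quadrant.
- index (a joint): Angle at which the index clip is set, rad, on the same scale as the lid: the lid's pointer lines up with it when joint lid equals joint index. Differs from start to start, 0.35 to 0.85. Stiff; not to be moved.
- index_tip (a point): Outer end of the dark index clip that straddles the quadrant, 179 mm from the lid's hinge axis; its x axis points to the hinge axis.
- varnish_cup: Bystander: clear cup, 71 mm wide, 82 high, loose, to the right of the cabinet. Origin: centre of its underside.
- tape: Bystander: roll of tape lying flat, 104 mm wide, 25 high, loose, in front and to the right. Origin: centre of its underside.
- bottle: Bystander: white bottle, 45x58 mm, 96 high, loose, to the left of the cabinet. Origin: centre of its underside.

How it is judged:
On the way, in this order (a step that is already met when the one before it is completed fails the run):
1. the door is shut and seated on its catch (value of joint door below 0.02 rad), for 0.3 s.
2. the lid is raised to the index (angle between the x axis of lid_bar and the x axis of index_tip, either way round below 0.05 rad and value of joint door below 0.02 rad), for 0.2 s.
At the end, for the whole second after the job is handed in: The door is shut on its catch (below 0.02 rad), the lid is at rest within 0.05 rad (3 degrees) of the index clip, held by the fingers (more than 1 N) and by nothing else, and the index clip has stayed where it was set (within 6 mm) (all of step 2 and contact force between the fingers and lid above 1 N and velocity of joint lid between -0.05 and 0.05 rad/s and distance of index_tip from where it was at the start of the episode below 0.006 m and contact force between lid and varnish_cup below 0.1 N and contact force between lid and tape below 0.1 N and contact force between lid and bottle below 0.1 N); the arm keeps its last pose, push and grip.
It fails at once if the index clip is moved (distance of index_tip from where it was at the start of the episode above 0.006 m).
It fails at once if a bystander is moved by more than 3 cm (distance of any of varnish_cup, tape, bottle from where it was at the start of the episode above 0.03 m).
It also fails if it takes over 45 s, if anything falls off the work surface, if the arm or the gripper's body presses on something with over 40 N, if the wrist force passes 120 N, or if a joint passes its speed limit or range.

## Working session

There is one attempt and no reset: what is moved stays moved. The work goes in short steps, Python scripts to look and compute and a shell command to move; the robot and the scene stay as the last step left them, time stands still between calls to the robot, and variables do not carry over. Pictures are saved under pics/ and viewed, at most 11 in all, crops included, and the job is handed in when it is done.

```bash
ls; mkdir -p pics
python3 - <<'E'
from workcell import manip
import cv2,numpy as np
np.set_printoptions(precision=4,suppress=True)
s=manip.state();print(s)
for n in("scene","top"):
    d=manip.snapshot(n);cv2.imwrite(f"pics/{n}0.png",d["pixels"][:,:,::-1]);np.savez(f"{n}0.npz",**d)
    print(n,d["fx"],d["cx"],d["cy"],d["R"],d["t"],-np.array(d["R"]).T@d["t"])
E
```

```text
drive.py
pics
workcell.py
{'clock': 0.0, 'q': array([-1.277 ,  0.0875,  0.1751,  1.6598, -0.    ,  1.5708]), 'dq': array([-0.0018,  0.0017, -0.0006, -0.0003,  0.0008, -0.0002]), 'tau': array([  0.0011, -52.0393,  46.48  ,   0.0164,  -0.0001,   0.    ]), 'tool_pos': array([ 0.1592, -0.5262,  0.2446]), 'orientation': array([-0.0007,  0.9892,  0.1464, -0.0001]), 'ft_force': array([ 0.7141, -0.6541,  0.3463]), 'moment': array([-0.0443,  0.0095,  0.0125]), 'grip_force': 0.0, 'width': 0.08503205824825501}
scene 439.81644948202194 326.21409313706926 244.54363082953972 [[ 0.9107 -0.4131  0.0083]
 [-0.2728 -0.6162 -0.7388]
 [ 0.3103  0.6705 -0.6738]] [-0.5457  0.2532  0.7945] [ 0.3195 -0.6021  0.727 ]
top 564.641327480203 314.84685513792374 248.70051965616705 [[ 0.0095 -1.     -0.0015]
 [-0.9894 -0.0092 -0.1451]
 [ 0.1451  0.0029 -0.9894]] [-0.0221  0.5953  1.2186] [ 0.4123 -0.0201  1.2921]
```

View pics/scene0.png

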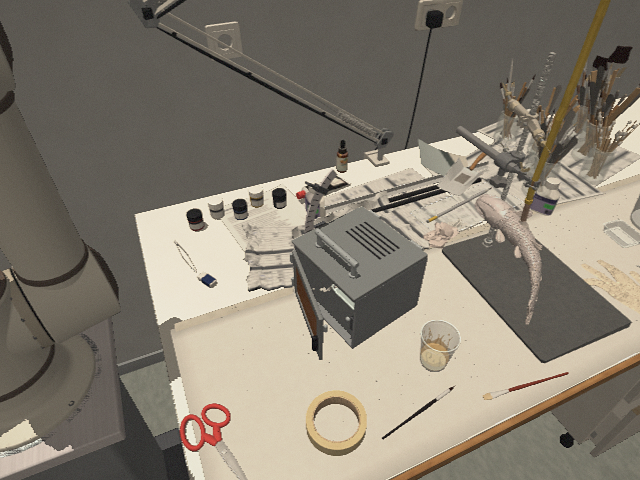

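View pics/top0.png

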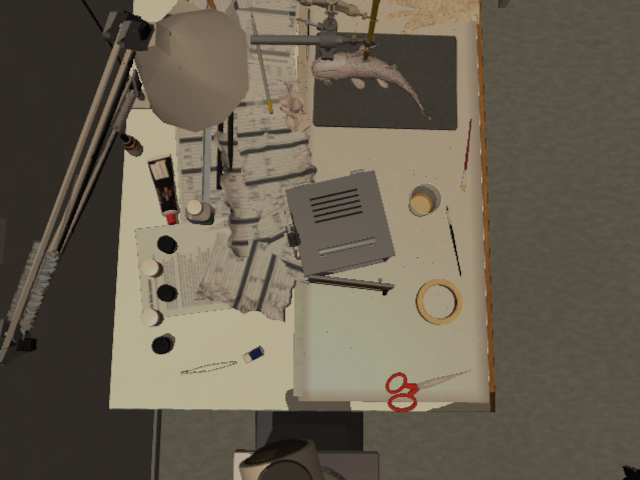

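The scene view shows the cabinet at about (360,275), with the door ajar and its free edge near (320,352). In the top view the lid spans (287,172) to (395,275), the bar runs from (318,253) to (375,240) and the door edge is near (390,288). I'll zoom in for the corners and the clip.

Run:
```python
import cv2,numpy as np
a=cv2.imread("pics/top0.png")[160:310,270:410];b=cv2.imread("pics/scene0.png")[160:360,280:440]
cv2.imwrite("pics/topc.png",cv2.resize(a,None,fx=4,fy=4,interpolation=cv2.INTER_CUBIC))
cv2.imwrite("pics/scenec.png",cv2.resize(b,None,fx=3,fy=3,interpolation=cv2.INTER_CUBIC))
```

```text
(no output)
```

View pics/topc.png

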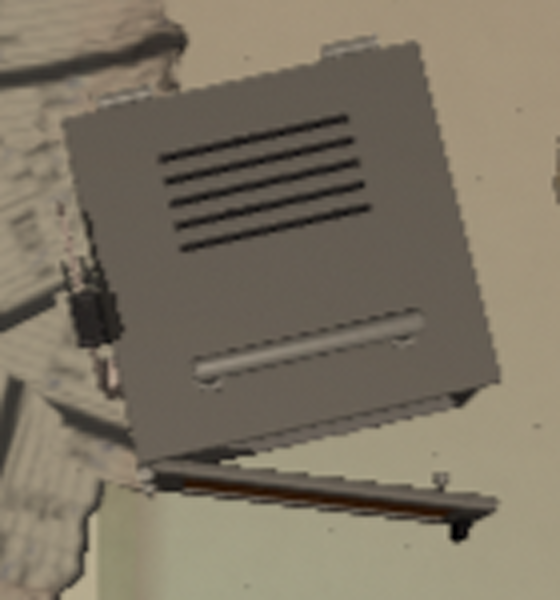

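View pics/scenec.png

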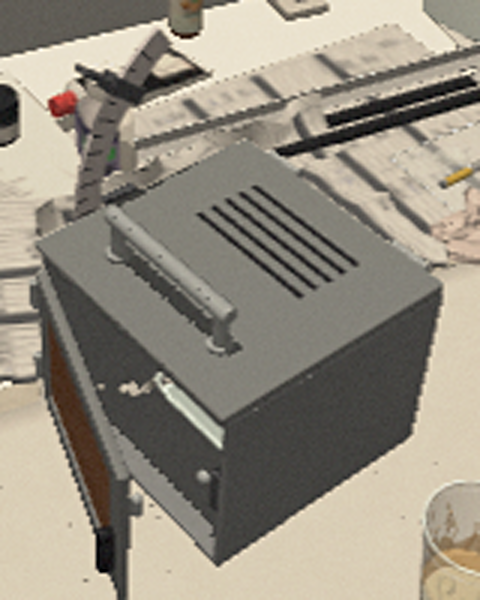

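The crops give these full-image pixels. The lid corners in the top view are (286,190), (374,170.5), (394.5,255) and (305,275.5), and the bar ends are (319,251) and (376,239.5). The clip is at (294,239) in the top view, and in the scene view its outer end is near (306,183) and its inner end near (327,192).

```bash
cat > h.py <<'E'
import numpy as np,cv2
np.set_printoptions(precision=4,suppress=True)
def ray(d,uv):
    R=np.array(d["R"]);t=np.array(d["t"]);c=-R.T@t
    v=R.T@np.array([(uv[0]-d["cx"])/d["fx"],(uv[1]-d["cy"])/d["fy"],1]);return c,v
def onplane(d,uv,n,k):
    c,v=ray(d,uv);n=np.array(n,float);return c+v*(k-n@c)/(n@v)
E
python3 - <<'E'
from h import *
T=dict(np.load("top0.npz"));S=dict(np.load("scene0.npz"))
P=np.array([onplane(T,u,[0,0,1],.160)for u in[(286.2,190),(373.7,170.5),(394.5,255),(305,275.5)]])
print(P,[np.linalg.norm(P[i]-P[(i+1)%4]) for i in range(4)])
Ps=np.array([onplane(S,u,[0,0,1],.160)for u in[(280+37/3,160+243/3),(280+225/3,160+418/3),(280+441/3,160+285/3),(280+245/3,160+138/3)]]);print("scene corners FL FR BR BL",Ps)
P=(P+Ps[[3,2,1,0]])/2
ex=(P[0]+P[1]-P[2]-P[3]);yaw=np.arctan2(ex[1],ex[0])
ey=(P[0]+P[3]-P[1]-P[2]);print("yaw",yaw,np.arctan2(-ey[0],ey[1]))
yaw=(yaw+np.arctan2(-ey[0],ey[1]))/2
Rz=np.array([[np.cos(yaw),-np.sin(yaw),0],[np.sin(yaw),np.cos(yaw),0],[0,0,1]])
B=np.array([onplane(T,u,[0,0,1],.194)for u in[(318.7,251.2),(375.7,239.5)]]);print("bar",B,np.linalg.norm(B[0]-B[1]))
C=P.mean(0);C[2]=0;print("lid mid",C)
C1=B.mean(0)-Rz@[-.06,0,0];print("origin from bar",C1)
L=(P-C)@Rz;print("corners local",L)
np.savez("cab.npz",Rz=Rz,C=C,yaw=yaw)
# clip
n=Rz[:,1];k=n@C+.104
for d,u in[(S,(306,183.5)),(S,(327,192)),(T,(294,239))]:
    p=(onplane(d,u,n,k)-C)@Rz;p2=p-[.09,0,.153];print("clip",p,np.hypot(p2[0],p2[2]),np.arctan2(p2[2],-p2[0]))
# door edge top view: outer face top corner z=.138
e=onplane(T,(270+496/4,160+512/4),[0,0,1],.138);l=(e-C)@Rz-[-.098,.09,0];print("door",e,l,np.hypot(*l[:2]),np.arctan2(-l[0],-l[1]))
E
```

```text
[[ 0.6999  0.0433  0.16  ]
 [ 0.7429 -0.137   0.16  ]
 [ 0.567  -0.1781  0.16  ]
 [ 0.5237  0.0025  0.16  ]] [np.float64(0.18532889817913276), np.float64(0.18068675331655748), np.float64(0.18564316021321078), np.float64(0.18089395437673048)]
scene corners FL FR BR BL [[ 0.5251 -0.0023  0.16  ]
 [ 0.5684 -0.1823  0.16  ]
 [ 0.7409 -0.1406  0.16  ]
 [ 0.6994  0.042   0.16  ]]
yaw 0.23558676314353752 0.23242227619833683
bar [[ 0.5685 -0.0245  0.194 ]
 [ 0.5928 -0.1366  0.194 ]] 0.11468825150503444
lid mid [ 0.6334 -0.0691  0.    ]
origin from bar [ 0.639  -0.0667  0.194 ]
corners local [[ 0.0903  0.0933  0.16  ]
 [ 0.0894 -0.093   0.16  ]
 [-0.0897 -0.0928  0.16  ]
 [-0.09    0.0926  0.16  ]]
clip [-0.0444  0.104   0.2667] 0.1760563130864877 0.7024138586402444
clip [0.0048 0.104  0.2265] 0.11253371799739349 0.7120343472381725
clip [ 0.4329  0.104  -2.4786] 2.653860281359468 -1.7003572146934274
door [ 0.5019 -0.1794  0.138 ] [-0.0555 -0.1668  0.138 ] 0.17579142553389407 0.32130507740526676
```

Both views agree on the cabinet: origin about (0.635,-0.068), yaw 0.234, lid size as given. The index comes out near 0.705 (radius 176 mm against the given 179) and the door near 0.32. Next I'll work out the approach for pushing the door with the tool tilted.

```bash
cat >> h.py <<'E'
from scipy.spatial.transform import Rotation as Ro
YAW=.234;O=np.array([.6355,-.068,0])
RZ=Ro.from_euler('z',YAW).as_matrix();ex,ey=RZ[:,0],RZ[:,1];Z=np.array([0,0,1.])
def W(l): return O+RZ@np.array(l)
def pose(tilt):  # +tilt: fingertips lean to the cabinet's back
    z=-np.cos(tilt)*Z+np.sin(tilt)*ex;y=np.cos(tilt)*ex+np.sin(tilt)*Z
    return np.c_[np.cross(y,z),y,z]
def go(local,tilt):
    from workcell import manip
    s=manip.state();q=s["orientation"];R=Ro.from_quat([*q[1:],q[0]]).as_matrix()
    p=W(local);print("target",p,"rot",Ro.from_matrix(R.T@pose(tilt)).as_rotvec(),"shift",R.T@(p-s["tool_pos"]),"now local",RZ.T@(s["tool_pos"]-O),"q",s["q"])
E
python3 -c "
from h import *
go([-.20,-.06,.24],.5)"
```

```text
target [ 0.4549 -0.1727  0.24  ] rot [-0.4013  0.3762 -1.4771] shift [ 0.3853 -0.2527  0.005 ] now local [-0.5695 -0.3353  0.2446] q [-1.277   0.0874  0.1752  1.6598  0.      1.5708]
```

The manual's scale: turns go in shares of 360 degrees. Converting my numbers, -1.477 rad / 6.2832 = -0.2351.

```bash
python3 drive.py '{"segments":[[-0.0637, 0.0598, -0.2351, 0.385, -0.253, 0.005, 0], [-0.0637, 0.0598, -0.2351, 0.385, -0.253, 0.005, 0], [-0.0637, 0.0598, -0.2351, 0.385, -0.253, 0.005, 0], [-0.0637, 0.0598, -0.2351, 0.385, -0.253, 0.005, 0], [-0.0637, 0.0598, -0.2351, 0.385, -0.253, 0.005, 0]]}'; python3 -c "
from h import *
go([-.20,-.06,.24],.5)"
```

```text
clock: 0.6
tool_pos: [0.3203, -0.3327, 0.2424]
orientation: [0.08, 0.869, 0.478, 0.101]
ft_force: [1.1, -0.7, 0.2]
width: 0.0125
grip_force: 0.0
target [ 0.4549 -0.1727  0.24  ] rot [-0.2086  0.1964 -0.7684] shift [0.2056 0.0243 0.0294] now local [-0.368  -0.1844  0.2424] q [-0.9056 -0.3194 -0.2204  1.4773  0.1728  1.2465]
```

To row units: -0.768 rad / 6.2832 = -0.1222.

```bash
python3 drive.py '{"segments":[[-0.0333, 0.0312, -0.1222, 0.206, 0.024, 0.029, 0], [-0.0333, 0.0312, -0.1222, 0.206, 0.024, 0.029, 0], [-0.0333, 0.0312, -0.1222, 0.206, 0.024, 0.029, 0], [-0.0333, 0.0312, -0.1222, 0.206, 0.024, 0.029, 0], [-0.0333, 0.0312, -0.1222, 0.206, 0.024, 0.029, 0]]}'; python3 -c "
from h import *
go([-.20,-.06,.115],.5)"
```

```text
clock: 1.1
tool_pos: [0.4567, -0.1705, 0.2404]
orientation: [0.148, 0.626, 0.742, 0.188]
ft_force: [0.3, 0.8, -0.3]
width: 0.0001
grip_force: 0.0
target [ 0.4549 -0.1727  0.115 ] rot [-0.017   0.014  -0.0604] shift [-0.0039 -0.0601  0.11  ] now local [-0.1977 -0.0582  0.2404] q [-0.5315 -0.4426 -0.3668  1.2761  0.3171  0.9291]
```

To row units: -0.06 rad / 6.2832 = -0.0095.

```bash
python3 drive.py '{"segments":[[-0.0027, 0.0022, -0.0095, -0.004, -0.02, 0.037, 0], [-0.0027, 0.0022, -0.0095, -0.004, -0.04, 0.073, 0], [-0.0027, 0.0022, -0.0095, -0.004, -0.06, 0.11, 0], [-0.0027, 0.0022, -0.0095, -0.004, -0.06, 0.11, 0]]}'; python3 -c "
from h import *
go([-.118,-.06,.115],.5)"
```

```text
clock: 1.5
tool_pos: [0.4495, -0.175, 0.1083]
orientation: [0.148, 0.607, 0.757, 0.192]
ft_force: [-0.6, 0.2, -0.1]
width: 0.0003
grip_force: 0.0
target [ 0.5346 -0.1537  0.115 ] rot [-0.0099 -0.0016 -0.0146] shift [0.0021 0.0806 0.0354] now local [-0.2058 -0.061   0.1083] q [-0.5622 -0.4498 -0.6264  1.0382  0.3443  0.8514]
```

```bash
python3 drive.py '{"segments":[[0, 0, 0, 0, 0.018, 0.008, 0], [0, 0, 0, 0, 0.036, 0.016, 0], [0, 0, 0, 0.001, 0.052, 0.024, 0], [0, 0, 0, 0.001, 0.065, 0.029, 0], [0, 0, 0, 0.001, 0.07, 0.031, 0]]}'; python3 -c "
from h import *
go([-.112,-.06,.115],.5)"
```

```text
clock: 2.0
tool_pos: [0.5285, -0.1591, 0.1232]
orientation: [0.154, 0.605, 0.757, 0.193]
ft_force: [-0.2, -0.1, 0.5]
width: -0.0001
grip_force: 0.1
target [ 0.5405 -0.1523  0.115 ] rot [-0.0008  0.0051 -0.0098] shift [0.004  0.0076 0.0135] now local [-0.1252 -0.0638  0.1232] q [-0.4372 -0.3126 -0.5094  0.9674  0.2981  0.9726]
```

```bash
python3 drive.py '{"segments":[[0, 0, 0, 0.001, 0.003, 0.005, 0], [0, 0, 0, 0.002, 0.006, 0.009, 0], [0, 0, 0, 0.002, 0.008, 0.013, 0], [0, 0, 0, 0.002, 0.008, 0.013, 0]]}'; python3 -c "
from h import *
go([-.112,-.06,.115],.5)"
```

```text
clock: 2.4
tool_pos: [0.5392, -0.1542, 0.1131]
orientation: [0.153, 0.605, 0.757, 0.193]
ft_force: [-0.8, 1.0, -0.6]
width: 0.0001
grip_force: 0.0
target [ 0.5405 -0.1523  0.115 ] rot [-0.003   0.0041 -0.0112] shift [ 0.0015  0.0023 -0.0009] now local [-0.1136 -0.0615  0.1131] q [-0.4169 -0.2884 -0.5106  0.9389  0.2896  0.9928]
```

Run:
```python
from workcell import manip
import cv2,numpy as np
o=[]
for n,(r,c) in {"top":(160,260),"scene":(200,270)}.items():
    o.append(cv2.resize(manip.snapshot(n)["pixels"][r:r+150,c:c+150,::-1],(400,400),interpolation=cv2.INTER_CUBIC))
cv2.imwrite("pics/push1.png",np.hstack(o))
```

```text
(no output)
```

View pics/push1.png

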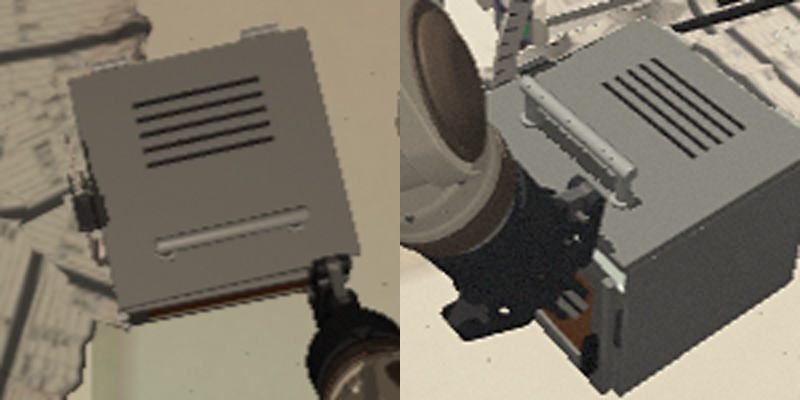

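The left half (top view) and right half (scene view) show the door nearly shut, with the fingers on it near the free edge around (340,270). A gap is still visible, so I'll push on until there is force.

```bash
for i in 1; do python3 drive.py '{"segments":[[0, 0, 0, 0, 0.003, 0.002, 0], [0, 0, 0, 0, 0.006, 0.003, 0], [0, 0, 0, 0, 0.008, 0.004, 0], [0, 0, 0, 0, 0.01, 0.005, 0], [0, 0, 0, 0, 0.01, 0.005, 0]]}'; done; python3 -c "
from h import *
go([-.1,-.06,.115],.5)"
```

```text
clock: 3.0
tool_pos: [0.5457, -0.1531, 0.1133]
orientation: [0.15, 0.608, 0.756, 0.189]
ft_force: [-54.6, -7.2, 27.0]
width: -0.0002
grip_force: 27.7
target [ 0.5521 -0.1496  0.115 ] rot [-0.0119  0.006  -0.016 ] shift [0.002  0.007  0.0018] now local [-0.1071 -0.0619  0.1133] q [-0.4053 -0.2698 -0.493   0.9415  0.2786  1.0066]
```

The force rose to 55 N, so the door is against its stop. I'll back off and look.

```bash
python3 drive.py '{"segments":[[0, 0, 0, 0, -0.006, -0.003, 0], [0, 0, 0, 0, -0.006, -0.003, 0], [0, 0, 0, 0, -0.035, -0.02, 0], [0, 0, 0, 0, -0.07, -0.04, 0], [0, 0, 0, 0, -0.09, -0.06, 0.06]]}'
python3 - <<'E'
from h import *
from workcell import manip
go([-.10,0,.29],.0)
d=manip.snapshot("top");a=cv2.resize(d["pixels"][160:310,260:410,::-1],(400,400),interpolation=cv2.INTER_CUBIC)
d=manip.snapshot("scene");b=cv2.resize(d["pixels"][200:350,270:420,::-1],(400,400),interpolation=cv2.INTER_CUBIC)
cv2.imwrite("pics/push2.png",np.hstack([a,b]))
E
```

```text
clock: 3.5
tool_pos: [0.4435, -0.1753, 0.1228]
orientation: [0.152, 0.605, 0.757, 0.193]
ft_force: [0.5, -0.4, -0.3]
width: 0.0133
grip_force: 0.0
target [ 0.5382 -0.0912  0.29  ] rot [ 0.4964  0.0005 -0.0119] shift [ 0.0615  0.1771 -0.094 ] now local [-0.2116 -0.0598  0.1228] q [-0.5714 -0.4745 -0.6163  1.0676  0.3481  0.8418]
```

View pics/push2.png

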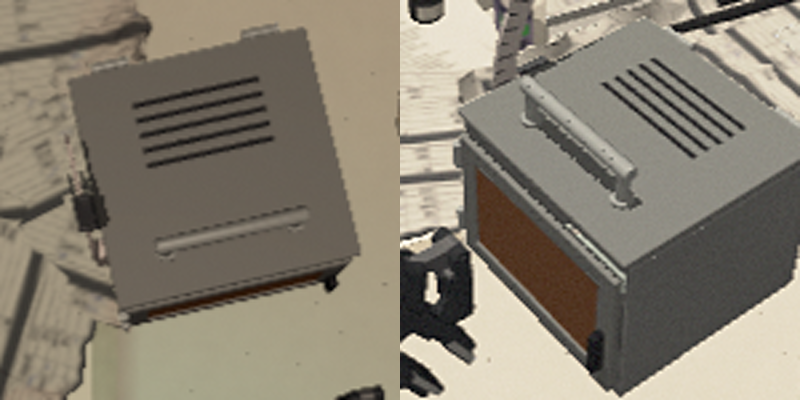

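The door is flush, parallel to the front in both views. Next I go up and over the bar.

To row units: 0.35 rad / 6.2832 = 0.0557.

```bash
python3 drive.py '{"segments":[[0, 0, 0, 0, 0.024, -0.044, 0.06], [0, 0, 0, 0, 0.048, -0.088, 0.06], [0.0239, 0, 0, 0, 0.067, -0.123, 0.06], [0.0398, 0, 0, 0.03, 0.1, -0.115, 0.06], [0.0557, 0, -0.0016, 0.05, 0.14, -0.105, 0.06]]}'; python3 -c "
from h import *
go([-.058,0,.25],.15)"
```

```text
clock: 4.1
tool_pos: [0.507, -0.1104, 0.2864]
orientation: [0.049, 0.62, 0.781, 0.056]
ft_force: [2.0, -2.2, 0.9]
width: 0.0602
grip_force: 0.0
target [ 0.5791 -0.0814  0.25  ] rot [-0.0012  0.0071 -0.0036] shift [0.0121 0.0705 0.0473] now local [-0.1348 -0.0115  0.2864] q [-0.247  -0.1037  0.0587  1.5978  0.0624  1.0982]
```

```bash
python3 drive.py '{"segments":[[0, 0, 0, 0.006, 0.035, 0.024, 0.06], [0, 0, 0, 0.012, 0.07, 0.047, 0.06], [0, 0, 0, 0.012, 0.07, 0.047, 0.06], [0, 0, 0, 0.012, 0.07, 0.047, 0.06]]}'
python3 - <<'E'
from h import *
from workcell import manip
go([-.058,0,.192],.15)
d=manip.snapshot("scene");b=cv2.resize(d["pixels"][170:320,260:410,::-1],(500,500),interpolation=cv2.INTER_CUBIC)
cv2.imwrite("pics/bar.png",b)
E
```

```text
clock: 4.5
tool_pos: [0.5776, -0.0809, 0.2453]
orientation: [0.046, 0.618, 0.783, 0.057]
ft_force: [-0.3, -0.2, -0.1]
width: 0.0598
grip_force: 0.0
target [ 0.5791 -0.0814  0.192 ] rot [-0.0043  0.0013 -0.0006] shift [-0.0008 -0.0065  0.0529] now local [-0.0593  0.0009  0.2453] q [-0.1648  0.0306  0.1088  1.514   0.0553  1.1765]
```

View pics/bar.png

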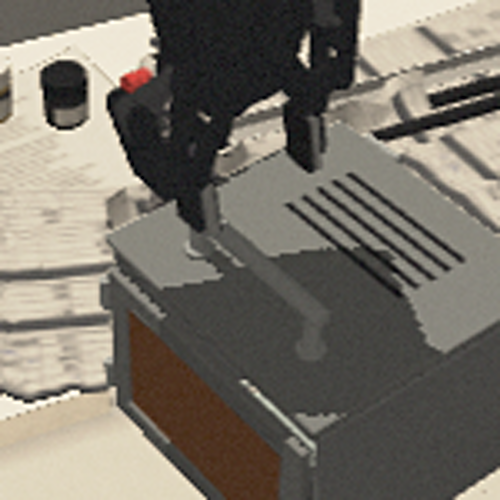

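The fingers, with tips at about (197,225) and (313,165) in the crop, straddle the bar's line from above. I'll descend and close.

```bash
python3 drive.py '{"segments":[[0, 0, 0, 0, -0.003, 0.026, 0.06], [0, 0, 0, 0, -0.006, 0.045, 0.06], [0, 0, 0, 0, -0.006, 0.053, 0.06], [0, 0, 0, 0, -0.006, 0.053, 0.06]]}' && python3 drive.py '{"segments":[[0, 0, 0, 0, 0, 0, 0.03], [0, 0, 0, 0, 0, 0, 0.0], [0, 0, 0, 0, 0, 0, 0.0], [0, 0, 0, 0, 0, 0, 0.0], [0, 0, 0, 0, 0, 0, 0]]}'; python3 -c "
from h import *
go([-.058,0,.192],.15)"
```

```text
clock: 4.95
tool_pos: [0.5781, -0.0819, 0.1936]
orientation: [0.047, 0.619, 0.782, 0.057]
ft_force: [-1.2, -0.0, 0.4]
width: 0.0601
grip_force: 0.0
clock: 5.45
tool_pos: [0.5792, -0.0816, 0.1944]
orientation: [0.047, 0.619, 0.782, 0.058]
ft_force: [2.4, -0.3, 3.5]
width: 0.0095
grip_force: 58.6
target [ 0.5791 -0.0814  0.192 ] rot [-0.0004  0.0029 -0.0019] shift [ 0.0001 -0.0005  0.0024] now local [-0.0579 -0.0001  0.1944] q [-0.1655  0.0185 -0.0024  1.4109  0.0553  1.1773]
```

Gripped at 58.6 N on the bar. Now I compute the arc.

```bash
cat >> h.py <<'E'
def bar(th): c,s=np.cos(th),np.sin(th);return np.array([.09-.15*c+.037*s,0,.153+.15*s+.037*c])
def arc(ths,tilts,th0,tilt0):
    R=pose(tilt0)
    for th,t in zip(ths,tilts):
        off=lambda a:RZ.T@pose(a)@[0,0,-.0044]
        print(th,"rx",tilt0-t,"shift",R.T@RZ@(bar(th)+off(t)-bar(th0)-off(tilt0)))
E
python3 -c "
from h import *
arc([.07,.14,.21,.28,.35],[.12,.09,.06,.03,0],0,.15)"
```

```text
0.07 rx 0.03 shift [-0.      0.0046 -0.0098]
0.14 rx 0.06 shift [-0.      0.0099 -0.0193]
0.21 rx 0.09 shift [-0.      0.0158 -0.0285]
0.28 rx 0.12 shift [-0.      0.0224 -0.0371]
0.35 rx 0.15 shift [-0.      0.0295 -0.0453]
```

To row units: 0.15 rad / 6.2832 = 0.0239.

```bash
python3 drive.py '{"segments":[[0.0048, 0, 0, 0, 0.0046, -0.0098, 0], [0.0095, 0, 0, 0, 0.0099, -0.0193, 0], [0.0143, 0, 0, 0, 0.0158, -0.0285, 0], [0.0191, 0, 0, 0, 0.0224, -0.0371, 0], [0.0239, 0, 0, 0, 0.0295, -0.0453, 0]]}'; python3 -c "
from h import *
go(bar(.35)+[0,0,.0044],0)
arc([.42,.49,.56,.63,.69],[-.03,-.06,-.09,-.12,-.15],.35,0)"
```

```text
clock: 5.95
tool_pos: [0.5991, -0.0768, 0.2415]
orientation: [-0.002, 0.621, 0.784, -0.004]
ft_force: [-7.4, -3.7, -2.1]
width: 0.0096
grip_force: 58.7
target [ 0.5983 -0.0769  0.2436] rot [-0.0088  0.0018 -0.0029] shift [ 0.0001 -0.0008 -0.002 ] now local [-0.0375 -0.0001  0.2415] q [-0.1253  0.2268  0.3264  1.6779 -0.0048  1.2144]
0.42 rx 0.03 shift [-0.      0.0065 -0.0088]
0.49 rx 0.06 shift [-0.      0.0135 -0.017 ]
0.56 rx 0.09 shift [-0.      0.0212 -0.0248]
0.63 rx 0.12 shift [-0.      0.0293 -0.032 ]
0.69 rx 0.15 shift [-0.      0.0367 -0.0378]
```

To row units: 0.15 rad / 6.2832 = 0.0239.

```bash
python3 drive.py '{"segments":[[0.0048, 0, 0, 0, 0.0065, -0.0088, 0], [0.0095, 0, 0, 0, 0.0135, -0.017, 0], [0.0143, 0, 0, 0, 0.0212, -0.0248, 0], [0.0191, 0, 0, 0, 0.0293, -0.032, 0], [0.0239, 0, 0, 0, 0.0367, -0.0378, 0]]}' && python3 drive.py '{"segments":[[0, 0, 0, 0, 0, 0, 0], [0, 0, 0, 0, 0, 0, 0]]}'
python3 - <<'E'
from h import *
from workcell import manip
go(bar(.705)+[0,0,.0044],-.15)
d=manip.snapshot("scene");np.savez("s3.npz",**d)
cv2.imwrite("pics/lift.png",cv2.resize(d["pixels"][150:270,280:400,::-1],(600,600),interpolation=cv2.INTER_CUBIC))
cv2.imwrite("pics/lifttop.png",cv2.resize(manip.snapshot("top")["pixels"][150:310,260:420,::-1],(600,600),interpolation=cv2.INTER_CUBIC))
E
```

```text
clock: 6.45
tool_pos: [0.6339, -0.0686, 0.281]
orientation: [-0.049, 0.619, 0.781, -0.063]
ft_force: [-13.7, -4.0, 3.8]
width: 0.0092
grip_force: 58.6
clock: 6.65
tool_pos: [0.6338, -0.0686, 0.2808]
orientation: [-0.049, 0.619, 0.781, -0.063]
ft_force: [-14.5, -4.5, 6.1]
width: 0.0093
grip_force: 59.0
target [ 0.6352 -0.0681  0.2828] rot [-0.0092  0.0017 -0.0032] shift [ 0.0002  0.0012 -0.0022] now local [-0.0018 -0.0002  0.2808] q [-0.086   0.5138  0.7676  1.9753 -0.0515  1.2577]
```

View pics/lift.png

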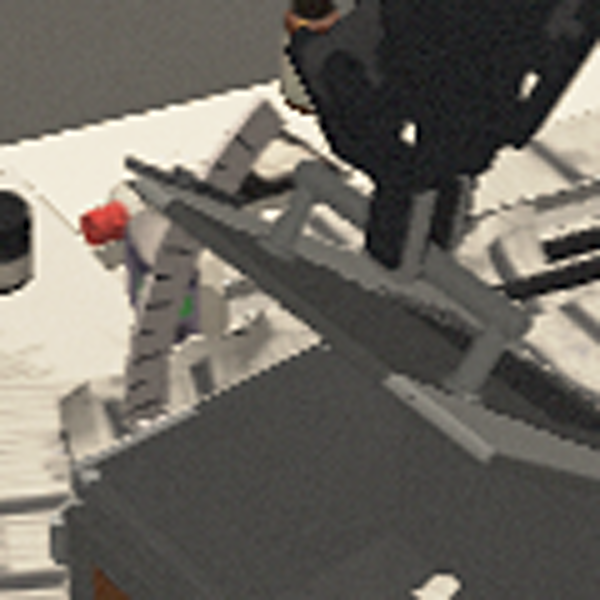

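The lid is raised, held by the pads at about (410,230) in the crop. Its front-left corner is at about (130,183) and the clip's outer end lies just beyond it at about (127,160). I'll measure both angles from this view and the lid edge from the top view.

Run:
```python
from h import *
d=dict(np.load("s3.npz"));d0=dict(np.load("scene0.npz"))
def ang(d,u,yl,off=0):
    p=RZ.T@(onplane(d,u,ey,ey@O+yl)-O)-[.09,0,.153];print(u,np.hypot(p[0],p[2]),np.arctan2(p[2],-p[0])-off)
ang(d,(306,186.6),.093,.039)      # lid front-left top corner, r=.180
for yl in(.104,.112):
    for u in((305.4,182),(306,183.5)):ang(d,u,yl)
# clip mask in first picture: dark pixels near the quadrant
g=d0["pixels"][175:205,296:345].max(2);m=(g<75).astype(np.uint8)
n,l,s,c=cv2.connectedComponentsWithStats(m)
for i in range(1,n):
    if s[i,4]>15:
        ys,xs=np.nonzero(l==i);print(s[i]+[296,175,0,0,0],c[i]+[296,175]);
        for k in(xs.argmin(),xs.argmax()):ang(d0,(xs[k]+296.,ys[k]+175.),.104)
        ang(d0,c[i]+[296,175],.104)
```

```text
(306, 186.6) 0.18495378700080684 0.6378829307033397
(305.4, 182) 0.18063221639892382 0.7052647312417477
(306, 183.5) 0.17723129447142663 0.6934702266782267
(305.4, 182) 0.17208536362379712 0.6968880468865257
(306, 183.5) 0.16865407970034238 0.684141923776119
[305 182  40  13 179] [324.2291 187.5419]
(np.float64(305.0), np.float64(182.0)) 0.18154535878054318 0.7036252481925678
(np.float64(344.0), np.float64(183.0)) 0.08834487533027721 1.044770000286031
[324.2291 187.5419] 0.12766717452424087 0.7437729884858487
```

View pics/lifttop.png

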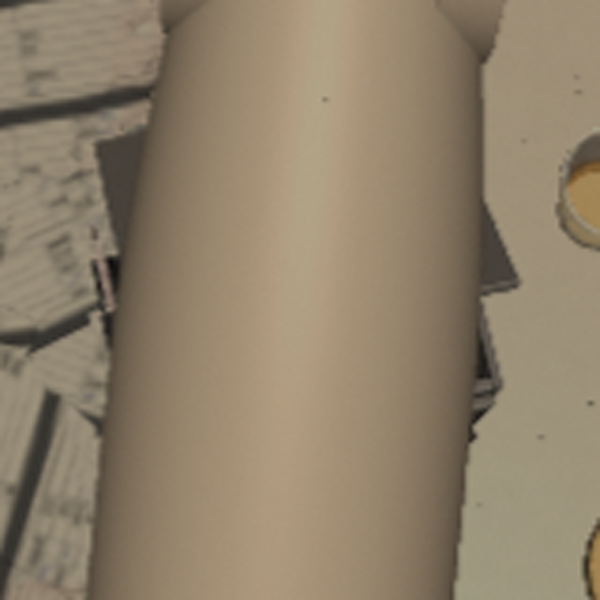

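Run:
```python
from h import *
S=dict(np.load("s3.npz"));T=dict(np.load("top0.npz"))
def proj(d,X): x=d["R"]@X+d["t"];return np.array([d["fx"]*x[0]/x[2]+d["cx"],d["fy"]*x[1]/x[2]+d["cy"]])
def lp(th,a,h,y): c,s=np.cos(th),np.sin(th);return W([.09-a*c+h*s,y,.153+a*s+h*c])
for th in(.63,.66,.69,.72,.75):
    t=lambda a,h,y:((proj(T,lp(th,a,h,y))-[260,150])*3.75).round(0)
    s=lambda a,h,y:((proj(S,lp(th,a,h,y))-[280,150])*5).round(0)
    print(th,"top FR bot/top",t(.18,0,-.093),t(.18,.007,-.093),"scene FL",s(.18,0,.093),s(.18,.007,.093),"clip tip, inner",s(.179,0,.104),s(.13,0,.104))
im=S["pixels"][190:290,360:460,::-1];cv2.imwrite("pics/fr.png",np.hstack([cv2.resize(x,(400,400),interpolation=cv2.INTER_CUBIC) for x in(im,S["pixels"][165:225,290:350,::-1])]))
```

```text
0.63 top FR bot/top [518. 294.] [517. 284.] scene FL [128. 207.] [137. 190.] clip tip, inner [112. 193.] [198. 219.]
0.66 top FR bot/top [517. 287.] [517. 276.] scene FL [135. 194.] [144. 177.] clip tip, inner [119. 180.] [203. 210.]
0.69 top FR bot/top [517. 278.] [516. 268.] scene FL [142. 181.] [152. 164.] clip tip, inner [126. 168.] [208. 201.]
0.72 top FR bot/top [516. 270.] [516. 259.] scene FL [150. 168.] [160. 151.] clip tip, inner [134. 155.] [213. 193.]
0.75 top FR bot/top [516. 261.] [515. 250.] scene FL [158. 155.] [168. 139.] clip tip, inner [141. 143.] [219. 184.]
```

View pics/fr.png

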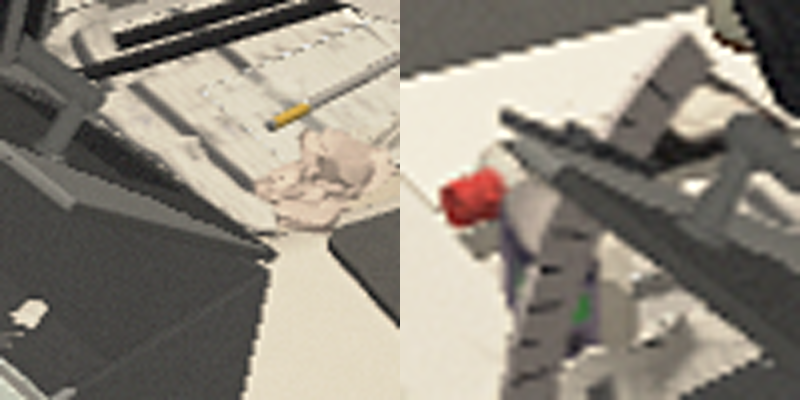

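In the left panel the right-front corner is near (272,255). In the right panel the clip tip is near (500,112), just above the lid's left-front corner near (497,146). Both views and the arm's own position put the lid at 0.67–0.69 and the clip at about 0.705, so I'll raise it by about 0.022 rad.

```bash
python3 drive.py '{"segments":[[0, 0, 0, 0, 0.0013, -0.0013, 0], [0, 0, 0, 0, 0.0026, -0.0026, 0], [0, 0, 0, 0, 0.0026, -0.0026, 0], [0, 0, 0, 0, 0.0026, -0.0026, 0], [0, 0, 0, 0, 0.0026, -0.0026, 0]]}'
python3 - <<'E'
from h import *
from workcell import manip
s=manip.state();p=RZ.T@(s["tool_pos"]-O)-[.09,0,.153+.0044];print(np.hypot(p[0],p[2]),np.arctan2(p[2],-p[0])-.2418,abs(s["dq"]).max())
S=manip.snapshot("scene");T=manip.snapshot("top")
a=cv2.resize(S["pixels"][165:225,290:350,::-1],(400,400),interpolation=cv2.INTER_CUBIC)
b=cv2.resize(T["pixels"][150:310,260:420,::-1],(400,400),interpolation=cv2.INTER_CUBIC)
cv2.imwrite("pics/fin.png",np.hstack([a,b]))
E
```

```text
clock: 7.25
tool_pos: [0.6366, -0.0679, 0.2834]
orientation: [-0.048, 0.619, 0.781, -0.062]
ft_force: [-13.9, -2.3, 6.9]
width: 0.0095
grip_force: 58.7
0.15417372190058576 0.7145457516457151 0.0021208625695075495
```

View pics/fin.png

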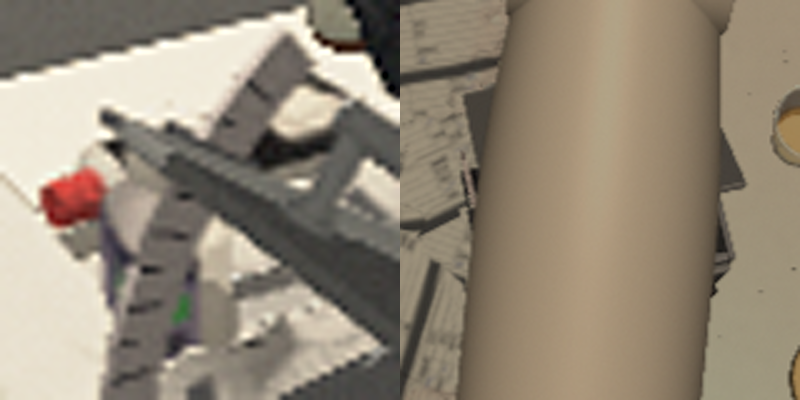

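The lid corner is now at about (105,125), right by the clip tip at (100,110). Scene view, top view and arm position give 0.69–0.715 for the lid against about 0.705 for the index, and the arm is at rest. Handing in.

```bash
python3 -c "
from workcell import manip
print(manip.job_done())"
```

```text
the job is handed in; nothing more can be done
None
```

I handed the job in with the door pushed shut and the lid held by its bar at about 0.70–0.71 rad, against an index I measured at about 0.705 rad; the hand-in gave no verdict back.

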